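# Seat the tube tray on the shaker's locating pins

### The job

The tube tray lies askew on the shaker deck, its near side riding up on the two locating pins. Nudge it with the fingertips, away from the robot against the rear rail and sideways along it, until both holes of its base plate drop over the two pins and the tray lies flat on the deck. Push on the base plate, not on its load: do not pick the tray up, do not touch the tubes and their block, leave everything else where it stands, and finish clear of everything.

Things in the scene. Friction and masses are not known exactly. Their poses are not given: they have to be found in the camera images.
- shaker: Laboratory shaker, fixed, white with a flat aluminium deck 280 mm (x) by 360 mm (y), deck top 60 mm above the bench. Origin: centre of its underside, on the bench; x away from the robot at yaw 0, y left, z up. Place and yaw differ from run to run. Rail and pins (see their points) stand on the deck; two dark rubber inlays in it are flush decoration.
- tray: Loose tube tray, 0.2 to 0.45 kg: grey plastic base plate 120 mm (x) by 160 mm (y) by 8 mm thick with two holes (see their points) and a block of tubes on its far half. Origin: centre of the plate's underside; x towards the edge away from the robot, y left, z up. Seated, its origin is 60 mm above the bench at the shaker's (x, y) = (0, 0). A few newtons slide it.
- tubes: White block with 12 purple-capped small tubes, fixed on the tray's base plate; 46 mm (x) by 130 mm (y), top 20 mm above the plate's upper face. Origin: centre of the block's underside, at x = +22 mm, y = 0, z = 8 mm of the tray. Not to be touched.
- pin_left (a point): Foot of the left locating pin, on the deck, at (-42, +35) mm in the shaker's (x, y). Both pins: steel, 8 mm thick, 7 mm high, the upper 2.5 mm tapering to 4 mm. At the start the tray's near part rides on the pins' tops (tilted about 0.07 to 0.12 rad), its far edge down on the deck.
- pin_right (a point): Foot of the right locating pin, on the deck, at (-42, -35) mm in the shaker's (x, y).
- hole_left (a point): Centre of the tray's left hole at the plate's underside, at (-42, +35) mm in the tray's (x, y). Both holes: 12 mm wide, right through, 2 mm of play all round the pin.
- hole_right (a point): Centre of the tray's right hole at the plate's underside, at (-42, -35) mm in the tray's (x, y). At the start the tray is roughly 10 to 30 mm short of home and 15 to 40 mm too far left or right (either may occur), turned up to 0.1 rad against the shaker.
- rail (a point): Middle of the near face of the rear rail, at its foot on the deck, at x = +61 mm, y = 0 of the shaker. Straight dark steel bar along the shaker's y, 300 mm long, 12 mm thick, 14 mm high. With the tray seated its far edge is 1 mm short of the rail; against the rail it can slide sideways and still drop.
- vial: Small amber vial, 24 mm wide, 42 mm tall, standing on the deck behind the rail, left. Origin: centre of its underside. Leave alone.
- vial_b: A second such vial behind the rail, right. Leave alone.
- bottle: Clear bottle, 64 mm wide, 130 mm tall, on the bench left of the shaker. Origin: centre of its underside. Leave alone.
- jar: Green jar, 66 mm wide, 85 mm tall, on the bench right of the shaker. Origin: centre of its underside. Leave alone.
- pen: Blue marker pen, 132 mm long, 12 mm thick, lying on the bench left of the shaker. Origin: under its middle. Leave alone.
There are look-alikes about, which are no part of the job. What is shaped like the tray but green or turquoise is not meant.

How it is judged:
At the end, for the whole second after the job is handed in: Both holes are over their pins (centres within 3.5 mm), the plate's underside at both holes is within 2 mm of the deck, the tray lies flat (within 0.02 rad) and still (horizontal distance between hole_left and pin_left below 0.0035 m and horizontal distance between hole_right and pin_right below 0.0035 m and z of each of hole_left, hole_right in the frame of shaker below 0.062 m and angle between tray's own z axis and vertical below 0.02 rad and linear speed of tray below 0.01 m/s); the robot touches nothing.
It fails at once if the tray is lifted (its middle more than 15 mm above the deck) or tipped by more than 0.25 rad (z of tray in the frame of shaker above 0.075 m or angle between tray's own z axis and vertical above 0.25 rad).
It fails at once if the robot touches the tubes or their block (contact force between any of the fingers, the arm and tubes above 0.5 N).
It fails at once if a bystander is moved by more than 15 mm or tipped over (distance of any of vial, vial_b, bottle, jar, pen from where it was at the start of the episode above 0.015 m or angle between any of vial, vial_b, bottle, jar's own z axis and vertical above 0.5 rad).
It also fails if it takes over 45 s, if anything falls off the work surface, if the arm or the gripper's body presses on something with over 40 N, if the wrist force passes 120 N, or if a joint passes its speed limit or range.

### The arm

A 6-joint arm with a two-finger parallel gripper is mounted at the origin on the work surface. World frame = base frame: x ahead of the robot, y to its left, z up, the work surface at z = 0. Lengths are in m, angles in rad, forces in N, time in s.
With the tool pointing down it reaches from about 0.425 to 0.95 m from the base axis. Payload 3.5 kg.
Tool frame: the origin (TCP) lies between the finger pads; the fingertips stand 14 mm ahead of it and the grasp point (between the pads) lies 5 mm behind it (ctrl.tip_extent is the distance from the TCP to the fingertips, in m); x points along the fingers, z is the direction in which the jaws open and shut, and the axes are right-handed (so a half turn about x gives the same grasp; the last joint's range is limited). The gripper opens to 85 mm and grips with 20 to 120 N. Pads are 22 mm wide; open, the fingers measure 114 mm over their backs; the gripper's body (76 mm by 85 mm) begins 54 mm behind the grasp point. The pads swing forward as they close: fully open they stand 13 mm farther back than shut.
Start: joints at [1.151, 0.286, 1.577, -0, 1.279, -0.15], TCP at [0.18, 0.651, 0.245] pointing down, gripper open.
Joint ranges: [-2.77, 2.77], [-0.9, 2.22], [0.21, 2.48], [-1.53, 4.67], [0.24, 2.81], [-2.84, 2.84]. Speed limits (rad/s): [2.79, 2.79, 3.14, 3.14, 3.14, 3.14].

### API

Orientations are given as a unit quaternion [x, y, z, w].
In Python, from plant import ctrl gives the robot as it stands.
- The arm moves only by the tool move_arm, never from a script. Its argument "commands" is one flat list of numbers, 4 for each row, row after row: the shift along the tool's x, y, z in units of 25 mm (1.0 is 25 mm), then the turn about the tool's x in units of 5 degrees (1.0 is 5 degrees). A call has 1 to 20 rows; each row shifts and turns the commanded pose from where the row before left it, along the tool's axes as they then stand; what a row does not reach is not made up. A row lasts 1/8 s, in which the tool goes at most 62.5 mm and 10.7 degrees, less where a joint would pass 70% of its speed; a pose out of reach is approached as far as the arm can. A call is refused whole if a number of a shift passes 1 or a number of a turn 1, either way. A call with a gripper value outside its range is refused whole. "jaw" is the finger opening in mm, from 0 to 85.4, set as the call begins (left out, the last holds). The fingers move at their own pace and stop on an object; "force" is the grip in N (left out, the last holds). Time passes only in rows, so rows that do not move let the fingers close. It gives the time, the measured TCP pose, the force and the opening at its end, in the units of the state.
- ctrl.get_state(): the state, without advancing time (a new reading comes with each control period).
- ctrl.read_camera(name): name is "side" or "top"; returns the picture (400x640x3 uint8, red, green, blue); there is no depth.
- ctrl.get_calibration(name): a dict with "camera_matrix" (3x3 intrinsics, pixels), "camera_from_world" (4x4, takes a point from world to camera coordinates). Camera axes: x right, y down, z forward; pixel columns grow to the right and rows downward; lengths in m; the calibration is good to about 2 mm. A picture is of the moment at which its call begins. get_calibration takes no time and is no camera call.
- ctrl.sign_off(): hands the job in, once; it reports no verdict.
The state is a dict: "time": time; "qpos": joint angles; "dq": joint speeds; "joint_efforts": joint torques, N m; "eef_pos": TCP position; "tcp_rot": TCP orientation; "contact_force": force on the tool from outside, world axes, zero at the start; "wrist_torque": the same for the moment, N m; "opening": opening from 0.0 (shut) to 1.0 (fully open).
Only numpy, scipy, OpenCV 4.12 (cv2) and the standard library are available. Lean on these libraries where they do the work, as an engineer would, in place of code of your own. Each camera call takes 0.05 s, during which the arm holds its last target.

## Working session

There is one attempt and no reset: what is moved stays moved. The work goes in short steps, Python scripts to look and compute and a tool call to move; the robot and the scene stay as the last step left them, time stands still between calls to the robot, and variables do not carry over. Pictures are saved under pics/ and viewed, and the job is handed in when it is done.

Besides the shell and the picture viewer there is one more tool, called after "Emit:" as a command line: name --argument value ..., lists and objects as JSON in quotes. move_arm: Moves the arm, as the interface text tells. Its arguments: {"type":"object","properties":{"commands":{"type":"array"},"jaw":{"type":"number"},"force":{"type":"number"}},"required":["commands"]}

```bash
ls; mkdir -p pics
python3 - <<'E'
from plant import ctrl
import cv2,numpy as np
np.set_printoptions(precision=4,suppress=True)
for n in("side","top"):
    im=ctrl.read_camera(n); cv2.imwrite(f"pics/{n}0.png",im[:,:,::-1])
    c=ctrl.get_calibration(n); print(n,c["camera_matrix"],c["camera_from_world"])
s=ctrl.get_state();print(s, ctrl.tip_extent)
E
```

```text
pics
side [[389.9937   0.     315.0456]
 [  0.     389.9937 202.6634]
 [  0.       0.       1.    ]] [[ 0.7606 -0.6492 -0.0063 -0.3576]
 [-0.3475 -0.3989 -0.8486  0.2899]
 [ 0.5484  0.6476 -0.529   0.6425]
 [ 0.      0.      0.      1.    ]]
top [[509.0924   0.     320.1769]
 [  0.     509.0924 201.7099]
 [  0.       0.       1.    ]] [[-0.0255 -0.9997 -0.0017  0.0727]
 [-0.9767  0.0252 -0.2132  0.497 ]
 [ 0.2132 -0.0038 -0.977   1.2644]
 [ 0.      0.      0.      1.    ]]
{'time': 0.1, 'qpos': array([ 1.151 ,  0.2871,  1.578 , -0.    ,  1.2785, -0.15  ]), 'dq': array([-0.0011, -0.0004, -0.002 ,  0.0004,  0.0014,  0.0005]), 'joint_efforts': array([  0.0012, -40.7297, -29.37  ,  -0.0001,   0.0035,  -0.    ]), 'eef_pos': array([0.1797, 0.6501, 0.2441]), 'tcp_rot': array([-0.4286,  0.5633,  0.4279,  0.5621]), 'contact_force': array([ 0.3234,  0.8366, -0.4974]), 'wrist_torque': array([-0.0256,  0.0224, -0.004 ]), 'opening': 1.0000075862487394} 0.014
```

View pics/top0.png

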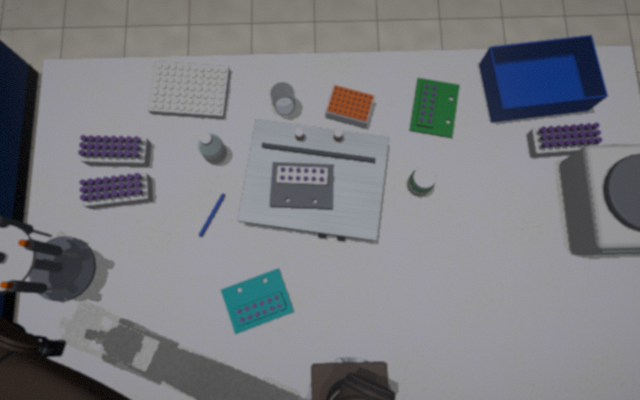

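View pics/side0.png

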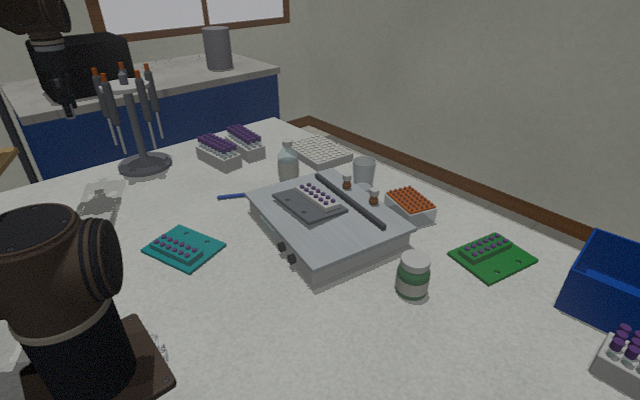

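The top picture shows the shaker deck with corners at about (256,121), (389,137), (379,240) and (240,222). The rail runs from (263,146) to (374,160), and the grey tray spans (272,163)–(333,208) with its holes at about (288,201) and (316,202). I'll zoom in next.

Run:
```python
import cv2
a=cv2.imread("pics/top0.png")[110:250,230:400]
cv2.imwrite("pics/top0z.png",cv2.resize(a,None,fx=4.5,fy=4.2,interpolation=cv2.INTER_CUBIC))
a=cv2.imread("pics/side0.png")[160:290,240:420]
cv2.imwrite("pics/side0z.png",cv2.resize(a,None,fx=4.4,fy=4.4,interpolation=cv2.INTER_CUBIC))
```

```text
(no output)
```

View pics/top0z.png

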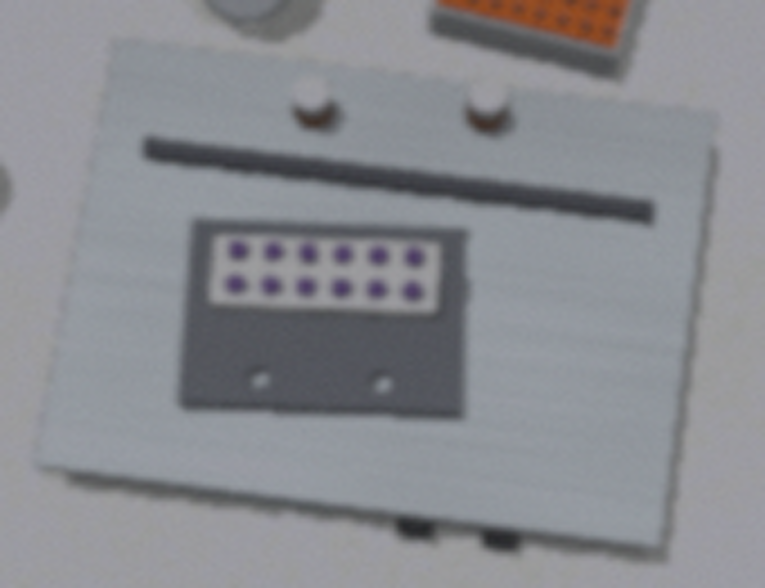

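View pics/side0z.png

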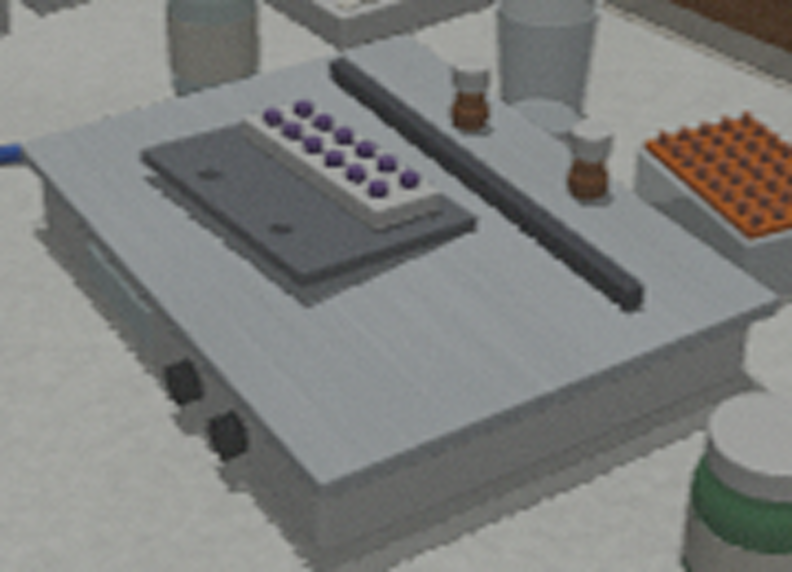

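```bash
cat > h.py <<'E'
import numpy as np,cv2
from scipy.optimize import least_squares
from scipy.spatial.transform import Rotation as R
np.set_printoptions(precision=4,suppress=True)
from plant import ctrl
C={n:ctrl.get_calibration(n) for n in("side","top")}
def proj(n,P):
    c=C[n];P=np.atleast_2d(P);q=(c["camera_from_world"][:3,:3]@P.T).T+c["camera_from_world"][:3,3]
    u=(c["camera_matrix"]@q.T).T;return u[:,:2]/u[:,2:]
def shp(p,L): # x,y,yaw
    c,s=np.cos(p[2]),np.sin(p[2]);L=np.atleast_2d(L)
    return np.c_[p[0]+c*L[:,0]-s*L[:,1],p[1]+s*L[:,0]+c*L[:,1],L[:,2]]
def tray(p,L): # x,y (far-edge bottom mid-based), yaw, pitch (near up), far edge on deck
    M=R.from_euler('ZY',[p[2],p[3]]).as_matrix(); L=np.atleast_2d(L)-[.06,0,0]
    return L@M.T+[p[0],p[1],.06]
def fit(f,obs,x0):
    def r(p): return np.concatenate([(proj(n,f(p,L))-uv).ravel() for n,L,uv in obs])
    s=least_squares(r,x0,loss='soft_l1');return s.x,r(s.x).reshape(-1,2)
T=lambda a:np.array([230,110])+(np.array(a)+.5)/[4.5,4.2]-.5
S=lambda a:np.array([240,160])+(np.array(a)+.5)/4.4-.5
E
cat > m0.py <<'E'
from h import *
dc=[(.14,.18,.06),(.14,-.18,.06),(-.14,-.18,.06),(-.14,.18,.06)]
ot=T([(113,40),(717,113),(662,547),(38,467)]);os_=S([(415,40),(777,298),(322,487),(24,148)])
# rail top ends, near face top: x=.061,z=.074, y=+-.15
rl=[(.061,.15,.074),(.061,-.15,.074)]
rt=T([(145,157),(652,222)])
for obs in([("top",dc,ot)],[("side",dc,os_)],[("top",dc,ot),("side",dc,os_)],[("top",dc,ot),("side",dc,os_),("top",rl,rt)]):
    sp,res=fit(shp,obs,[.7,0,0]);print("shaker",sp,abs(res).max())
print(res)
tt=[(.06,.08,.008),(.06,-.08,.008),(-.06,-.08,.008),(-.06,.08,.008),(-.042,.035,.008),(-.042,-.035,.008)]
o1=T([(193,219),(468,230),(463,410),(181,403),(260,380),(383,385)])
st=tt[1:];o2=S([(476,219),(305,278),(143,155),(210,175),(281,229)])
for obs in([("top",tt,o1)],[("side",st,o2)],[("top",tt,o1),("side",st,o2)]):
    tp,res=fit(tray,obs,[.75,0.05,0,.1]);print("tray",tp,abs(res).max())
print(res)
def rel(P):
    c,s=np.cos(sp[2]),np.sin(sp[2]);d=P[:,:2]-sp[:2];return np.c_[d@[c,s],d@[-s,c],P[:,2]-.06]
P=tray(tp,[(-.042,.035,0),(-.042,-.035,0),(0,0,0),(.06,0.08,0),(.06,-.08,0),(-.06,.08,0),(-.06,-.08,0)])
print("rel shaker mm",rel(P)*1e3,"\nworld",P)
E
python3 m0.py
```

```text
shaker [ 0.5612  0.0732 -0.1616] 0.9259069602221643
shaker [ 0.5637  0.0711 -0.1747] 2.067044712227869
shaker [ 0.5618  0.0726 -0.1642] 2.3180237051301447
shaker [ 0.5612  0.0726 -0.1642] 2.4484224532629355
[[ 0.6519 -0.4474]
 [ 0.4313 -0.2095]
 [ 0.5407  0.3846]
 [-0.7725  0.1199]
 [-2.4484 -1.406 ]
 [ 1.0275  0.2214]
 [-0.3902  0.3847]
 [-1.9521 -0.8409]
 [-0.797  -0.5704]
 [ 0.7329 -0.8411]]
tray [ 0.5989  0.1019 -0.0614  0.1035] 0.8073450246380673
tray [ 0.6015  0.1025 -0.0647  0.0839] 0.7251432831334625
tray [ 0.5997  0.1018 -0.0597  0.0946] 0.8300781362676162
[[-0.0783  0.0255]
 [ 0.2003 -0.6027]
 [ 0.0751  0.6012]
 [-0.3848  0.172 ]
 [ 0.1816 -0.5188]
 [ 0.3495 -0.7995]
 [ 0.5158  0.0407]
 [-0.3479 -0.021 ]
 [-0.8301 -0.6995]
 [-0.3075  0.4136]
 [-0.031   0.408 ]]
rel shaker mm [[-71.4645  59.3735   9.6332]
 [-64.1619 -10.2446   9.6332]
 [-26.2291  28.9265   5.6666]
 [ 24.831  114.7213   0.    ]
 [ 41.5227 -44.4056   0.    ]
 [-93.9808 102.2585  11.3332]
 [-77.2891 -56.8684  11.3332]] 
world [[0.5004 0.1428 0.0696]
 [0.4963 0.073  0.0696]
 [0.5401 0.1054 0.0657]
 [0.6045 0.1817 0.06  ]
 [0.5949 0.022  0.06  ]
 [0.4852 0.1888 0.0713]
 [0.4757 0.0291 0.0713]]
```

The fit puts the tray origin 26 mm short of home and 29 mm too far left, turned about +0.10 rad. That agrees with the given ranges, and the tilt of 0.095 rad matches a plate riding on 7 mm pins. Plan: open the fingers along the shaker's y, push the near edge squarely against the rail, then push the left edge to the right.

```bash
cat > g.py <<'E'
from h import *
SP=np.array([.5612,.0726,-.164])
def go(sx,sy,z,ja=None,quiet=0):
    """shaker-frame target (m), world tcp z, ja: jaw angle vs shaker y (deg). prints units"""
    s=ctrl.get_state();M=R.from_quat(s["tcp_rot"]).as_matrix()
    c,sn=np.cos(SP[2]),np.sin(SP[2])
    w=np.array([SP[0]+c*sx-sn*sy,SP[1]+sn*sx+c*sy,z])
    d=M.T@(w-s["eef_pos"])/.025
    print("t",s["time"],"tcp",s["eef_pos"],"F",s["contact_force"],"world tgt",w,"r",np.hypot(*w[:2]))
    dd=s["eef_pos"][:2]-SP[:2];print("tcp in shaker mm",1e3*(dd@[c,sn]),1e3*(dd@[-sn,c]))
    print("tool axes cols\n",M,"\nshift units",d)
    if ja is not None:
        t=SP[2]+np.radians(ja);y=M.T@np.array([-np.sin(t),np.cos(t),0])
        a=np.degrees(np.arctan2(-y[1],y[2]));a=(a+90)%180-90;print("turn units",a/5)
E
python3 -c "
from g import *
go(-.118,.023,.20,0)"
```

```text
t 0.1 tcp [0.1797 0.6501 0.2441] F [ 0.3234  0.8366 -0.4974] world tgt [0.4485 0.1146 0.2   ] r 0.462936247056225
tcp in shaker mm -470.71107402806734 507.4388144925598
tool axes cols
 [[-0.0008 -0.9638  0.2665]
 [-0.0019  0.2665  0.9638]
 [-1.      0.0003 -0.0021]] 
shift units [  1.794  -16.0763 -17.7757]
turn units -1.2123209644627024
```

Emit:
move_arm --commands '[0, 0, 0, -0.6, 0, 0, 0, -0.6]' --jaw 70

```text
time: 0.35
eef_pos: [0.1797, 0.6502, 0.2445]
tcp_rot: [-0.458, 0.54, 0.457, 0.539]
contact_force: [0.1, 0.5, -0.2]
opening: 0.822
```

```bash
python3 -c "
from g import *
go(-.118,.023,.20,0)"
```

```text
t 0.35 tcp [0.1797 0.6502 0.2445] F [ 0.1161  0.4876 -0.1827] world tgt [0.4485 0.1146 0.2   ] r 0.462936247056225
tcp in shaker mm -470.66597508950605 507.6018031034231
tool axes cols
 [[-0.0006 -0.9867  0.1626]
 [-0.0013  0.1626  0.9867]
 [-1.      0.0004 -0.0014]] 
shift units [  1.7998 -14.0949 -19.3906]
turn units 0.007333468121069586
```

Emit:
move_arm --commands '[0, -0.9, -0.9, 0, 0, -0.9, -0.9, 0, 0, -0.9, -0.9, 0, 0, -0.9, -0.9, 0, 0, -0.9, -0.9, 0, 0, -0.9, -1, 0, 0, -0.9, -1, 0, 0, -0.8, -1, 0, 0, -0.8, -1, 0, 0, -0.8, -1, 0, 0, -0.8, -1, 0, 0, -0.8, -1, 0, 0, -0.8, -1, 0, 0, -0.8, -1, 0, 0, -0.8, -1, 0, 0, -0.6, -1, 0, 0.3, -0.4, -1, 0, 0.5, -0.2, -1, 0, 0.5, 0, -1, 0, 0.5, 0, -0.9, 0]'

```text
time: 2.85
eef_pos: [0.4424, 0.1142, 0.1995]
tcp_rot: [-0.457, 0.54, 0.457, 0.539]
contact_force: [0.0, 0.1, 0.0]
opening: 0.818
```

```bash
python3 -c "
from g import *
go(-.118,.023,.12,0)"
```

```text
t 2.85 tcp [0.4424 0.1142 0.1995] F [0.0093 0.1434 0.0159] world tgt [0.4485 0.1146 0.12  ] r 0.462936247056225
tcp in shaker mm -123.94978554603122 21.63930661358542
tool axes cols
 [[-0.0009 -0.9864  0.1646]
 [-0.0001  0.1646  0.9864]
 [-1.      0.0009 -0.0002]] 
shift units [ 3.1785 -0.2406  0.0554]
turn units -0.015726455513492964
```

Emit:
move_arm --commands '[0.8, -0.1, 0, 0, 0.8, 0, 0, 0, 0.8, 0, 0, 0, 0.8, 0, 0, 0, 0.4, 0, 0, 0, 0, 0, 0, 0]'

```text
time: 3.6
eef_pos: [0.4448, 0.1146, 0.1096]
tcp_rot: [-0.457, 0.54, 0.458, 0.539]
contact_force: [-0.3, -0.0, -0.7]
opening: 0.821
```

```bash
python3 -c "
from g import *
go(-.118,.023,.08,0)
for n,(x,y) in (('side',(230,150)),('top',(220,110))):
    a=ctrl.read_camera(n)[:,:,::-1][y:y+140,x:x+190]
    cv2.imwrite(f'pics/{n}1.png',cv2.resize(a,None,fx=4,fy=4,interpolation=cv2.INTER_CUBIC))
"
```

```text
t 3.6 tcp [0.4448 0.1146 0.1096] F [-0.3373 -0.026  -0.7131] world tgt [0.4485 0.1146 0.08  ] r 0.462936247056225
tcp in shaker mm -121.72295657428872 22.4551579394063
tool axes cols
 [[-0.002  -0.9864  0.1643]
 [-0.0001  0.1643  0.9864]
 [-1.      0.0019 -0.0004]] 
shift units [ 1.1823 -0.1512  0.0224]
turn units -0.012338110287174686
```

View pics/side1.png

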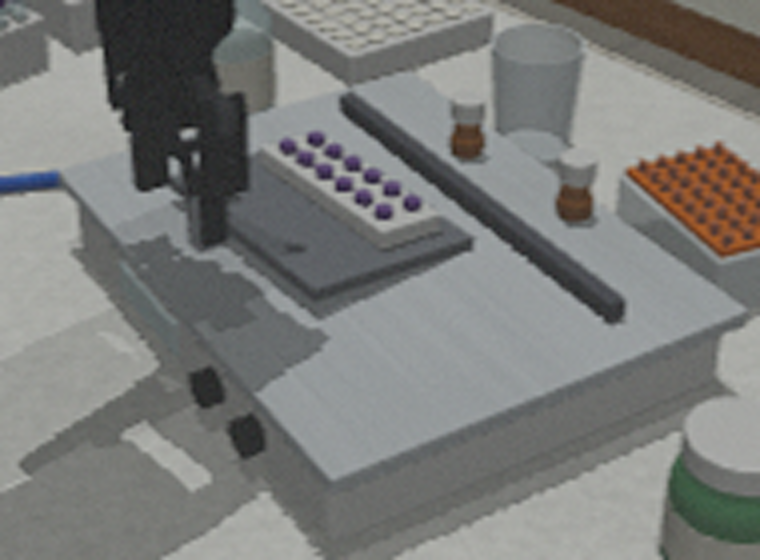

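View pics/top1.png

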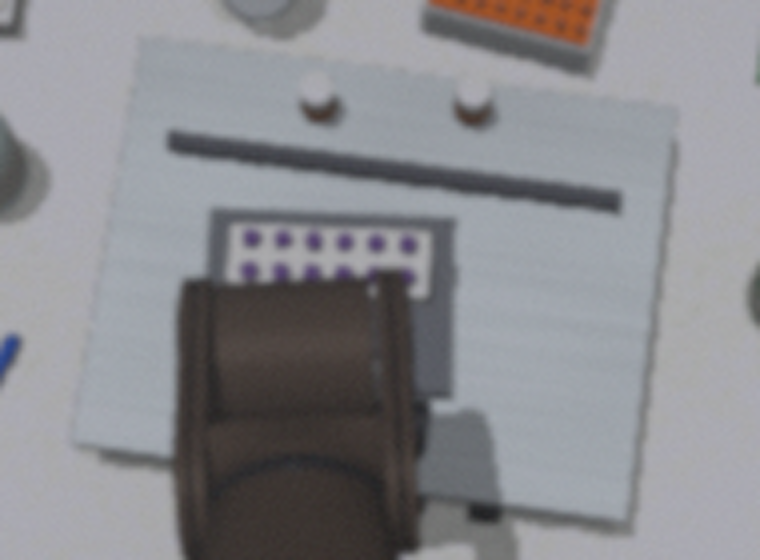

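The side view shows the right fingertip at zoom (205,248), short of the near edge and just behind the plate's near-left part. I'll compare that with projected tip positions.

```bash
python3 -c "
from g import *
for z in(.08,.09,.1):
  for dx in(-.011,.011):
    for y in (-.035,-.050):
      print(z,dx,y,(proj('side',shp(SP,[(-.1217+dx,.0225+y,z)]))-[230,150])*4)
"
```

```text
0.08 -0.011 -0.035 [[189.8543 281.7507]]
0.08 -0.011 -0.05 [[201.7544 294.649 ]]
0.08 0.011 -0.035 [[224.2   270.374]]
0.08 0.011 -0.05 [[236.3949 282.9928]]
0.09 -0.011 -0.035 [[188.8418 267.1814]]
0.09 -0.011 -0.05 [[200.8014 279.9753]]
0.09 0.011 -0.035 [[223.402  255.8936]]
0.09 0.011 -0.05 [[235.6601 268.4086]]
0.1 -0.011 -0.035 [[187.817  252.4363]]
0.1 -0.011 -0.05 [[199.8367 265.1225]]
0.1 0.011 -0.035 [[222.5944 241.2404]]
0.1 0.011 -0.05 [[234.9165 253.6482]]
```

Emit:
move_arm --commands '[0.6, 0, 0, 0, 0.6, 0, 0, 0, 0.1, 0, 0, 0, 0, 0, 0, 0]'

```text
time: 4.2
eef_pos: [0.4451, 0.1146, 0.0773]
tcp_rot: [-0.457, 0.54, 0.457, 0.539]
contact_force: [0.1, 0.1, 0.0]
opening: 0.821
```

Emit:
move_arm --commands '[0.06, 0, 0, 0, 0, 0, 0, 0]'

```text
time: 4.45
eef_pos: [0.4457, 0.1147, 0.0766]
tcp_rot: [-0.457, 0.539, 0.457, 0.54]
contact_force: [-0.6, 0.3, 0.6]
opening: 0.818
```

Emit:
move_arm --commands '[0.06, 0, 0, 0, 0, 0, 0, 0]'

```text
time: 4.7
eef_pos: [0.4454, 0.1146, 0.0748]
tcp_rot: [-0.457, 0.54, 0.457, 0.539]
contact_force: [0.4, -0.2, 0.4]
opening: 0.824
```

Emit:
move_arm --commands '[0.06, 0, 0, 0, 0, 0, 0, 0]'

```text
time: 4.95
eef_pos: [0.4453, 0.1147, 0.0732]
tcp_rot: [-0.457, 0.54, 0.457, 0.539]
contact_force: [0.3, -1.3, -0.7]
opening: 0.819
```

Emit:
move_arm --commands '[0.06, 0, 0, 0, 0, 0, 0, 0]'

```text
time: 5.2
eef_pos: [0.4453, 0.1146, 0.0717]
tcp_rot: [-0.457, 0.54, 0.457, 0.539]
contact_force: [-0.9, 0.6, 0.5]
opening: 0.821
```

Emit:
move_arm --commands '[0.06, 0, 0, 0, 0, 0, 0, 0]'

```text
time: 5.45
eef_pos: [0.4453, 0.1147, 0.0702]
tcp_rot: [-0.457, 0.54, 0.457, 0.539]
contact_force: [1.1, -0.0, 0.2]
opening: 0.824
```

Emit:
move_arm --commands '[0.06, 0, 0, 0, 0, 0, 0, 0]'

```text
time: 5.7
eef_pos: [0.4453, 0.1147, 0.0687]
tcp_rot: [-0.457, 0.54, 0.457, 0.539]
contact_force: [0.3, 0.0, -0.0]
opening: 0.818
```

```bash
python3 -c "
from g import *
for n,(x,y) in (('side',(230,150)),):
    a=ctrl.read_camera(n)[:,:,::-1][y:y+100,x:x+140]
    cv2.imwrite(f'pics/{n}2.png',cv2.resize(a,None,fx=5.5,fy=5.5,interpolation=cv2.INTER_CUBIC))
"
```

```text
(no output)
```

View pics/side2.png

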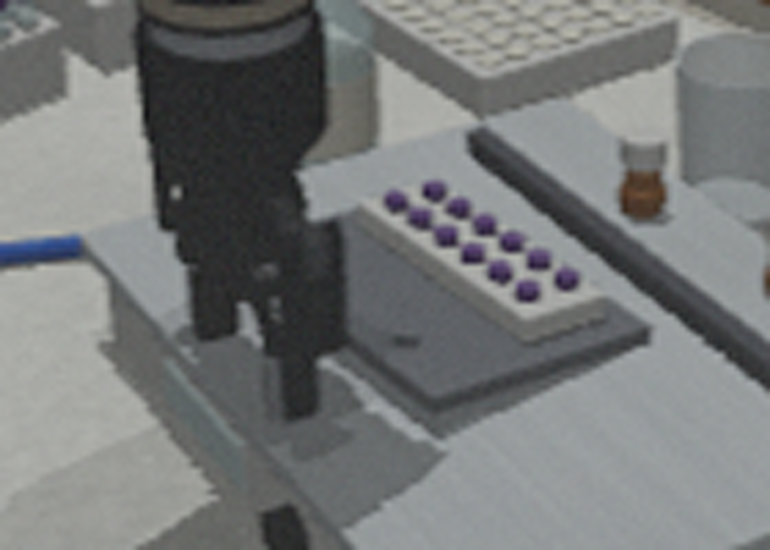

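The right tip's bottom is at zoom (298,418), just above its own shadow near (310,435). I'll estimate its height from that.

```bash
python3 -c "
from g import *
go(-.118,.023,.08,0)
for z in(.06,.065,.07):
  for dx in(-.011,.011):
    for y in (-.035,-.044):
      print(z,dx,y,(proj('side',shp(SP,[(-.1207+dx,.0225+y,z)]))-[230,150])*5.5)
"
```

```text
t 5.75 tcp [0.4454 0.1147 0.0688] F [-0.0282 -0.8067  0.1854] world tgt [0.4485 0.1146 0.08  ] r 0.462936247056225
tcp in shaker mm -121.14610341496682 22.580530321174056
tool axes cols
 [[-0.0002 -0.9864  0.1643]
 [-0.      0.1643  0.9864]
 [-1.      0.0002 -0.    ]] 
shift units [-0.4499 -0.1258  0.0169]
turn units -0.011903721050845206
0.06 -0.011 -0.035 [[265.9268 426.0364]]
0.06 -0.011 -0.044 [[275.611  436.7778]]
0.06 0.011 -0.035 [[312.5283 410.176 ]]
0.06 0.011 -0.044 [[322.4484 420.6882]]
0.065 -0.011 -0.035 [[265.2557 416.2866]]
0.065 -0.011 -0.044 [[274.9637 426.9881]]
0.065 0.011 -0.035 [[312.0003 400.483 ]]
0.065 0.011 -0.044 [[321.9457 410.9554]]
0.07 -0.011 -0.035 [[264.5806 406.4791]]
0.07 -0.011 -0.044 [[274.3126 417.14  ]]
0.07 0.011 -0.035 [[311.4693 390.7331]]
0.07 0.011 -0.044 [[321.4401 401.1651]]
```

Emit:
move_arm --commands '[0.06, -0.1, 0, 0, 0, -0.2, 0, 0, 0, -0.2, 0, 0, 0, -0.1, 0, 0, 0, 0, 0, 0]'

```text
time: 6.38
eef_pos: [0.4605, 0.1121, 0.0674]
tcp_rot: [-0.457, 0.54, 0.457, 0.54]
contact_force: [0.3, 0.1, -0.5]
opening: 0.816
```

Emit:
move_arm --commands '[0, -0.1, 0, 0, 0, -0.1, 0, 0, 0, -0.1, 0, 0]'

```text
time: 6.75
eef_pos: [0.4678, 0.111, 0.0674]
tcp_rot: [-0.457, 0.54, 0.457, 0.539]
contact_force: [-1.4, 0.4, 1.0]
opening: 0.821
```

Emit:
move_arm --commands '[0, -0.1, 0, 0, 0, -0.1, 0, 0]'

```text
time: 7.0
eef_pos: [0.4722, 0.1102, 0.067]
tcp_rot: [-0.457, 0.54, 0.457, 0.539]
contact_force: [-0.1, 0.5, 0.4]
opening: 0.817
```

Emit:
move_arm --commands '[0, -0.1, 0, 0, 0, -0.1, 0, 0]'

```text
time: 7.25
eef_pos: [0.4775, 0.1093, 0.0671]
tcp_rot: [-0.457, 0.54, 0.457, 0.539]
contact_force: [-1.4, 0.8, -1.3]
opening: 0.819
```

```bash
python3 -c "
from g import *
go(-.07,.023,.068,0)
for n,(x,y) in (('side',(230,150)),):
    a=ctrl.read_camera(n)[:,:,::-1][y:y+100,x:x+140]
    cv2.imwrite(f'pics/{n}3.png',cv2.resize(a,None,fx=5.5,fy=5.5,interpolation=cv2.INTER_CUBIC))
"
```

```text
t 7.25 tcp [0.4775 0.1093 0.0671] F [-1.3576  0.7537 -1.3338] world tgt [0.4959 0.1067 0.068 ] r 0.5072478487258112
tcp in shaker mm -88.6137985668472 22.52088792457266
tool axes cols
 [[-0.0005 -0.9864  0.1642]
 [-0.0001  0.1642  0.9864]
 [-1.      0.0005 -0.0001]] 
shift units [-0.035  -0.7445  0.0199]
turn units -0.011133647487292819
```

View pics/side3.png

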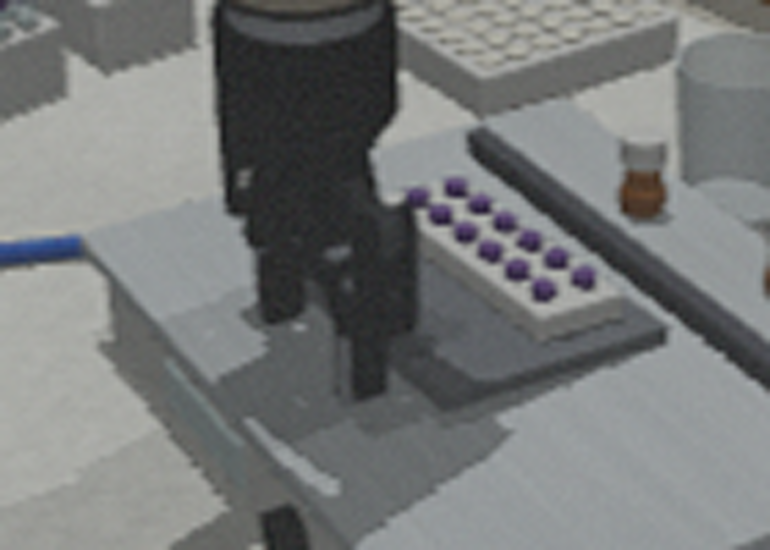

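The tray is sliding: its near-right corner moved from (430,395) to (480,380), and the fingers stay behind its near edge. I'll continue.

Emit:
move_arm --commands '[0, -0.1, 0, 0, 0, -0.1, 0, 0, 0, -0.1, 0, 0, 0, -0.1, 0, 0]'

```text
time: 7.8
eef_pos: [0.4875, 0.1076, 0.0673]
tcp_rot: [-0.457, 0.54, 0.457, 0.54]
contact_force: [-1.4, 0.5, -1.4]
opening: 0.817
```

Emit:
move_arm --commands '[0, -0.1, 0, 0, 0, -0.08, 0, 0]'

```text
time: 8.05
eef_pos: [0.492, 0.1069, 0.0673]
tcp_rot: [-0.457, 0.54, 0.457, 0.54]
contact_force: [-1.2, -0.1, -1.1]
opening: 0.817
```

```bash
cat > snap.py <<'E'
import sys
from g import *
k=sys.argv[1]
go(-.07,.023,.068,0)
for n,(x,y,w,h) in (('side',(250,150,140,100)),('top',(230,110,160,130))):
    a=ctrl.read_camera(n)[:,:,::-1]
    cv2.imwrite(f'pics/{n}{k}_full.png',a)
    cv2.imwrite(f'pics/{n}{k}.png',cv2.resize(a[y:y+h,x:x+w],None,fx=4.5,fy=4.5,interpolation=cv2.INTER_CUBIC))
E
python3 snap.py 4
```

```text
t 8.05 tcp [0.492  0.1069 0.0673] F [-1.224  -0.1461 -1.1357] world tgt [0.4959 0.1067 0.068 ] r 0.5072478487258112
tcp in shaker mm -73.90807400566818 22.525569450939148
tool axes cols
 [[ 0.     -0.9864  0.1643]
 [-0.      0.1643  0.9864]
 [-1.     -0.     -0.    ]] 
shift units [-0.0266 -0.1563  0.0191]
turn units -0.012189664735467431
```

View pics/side4.png

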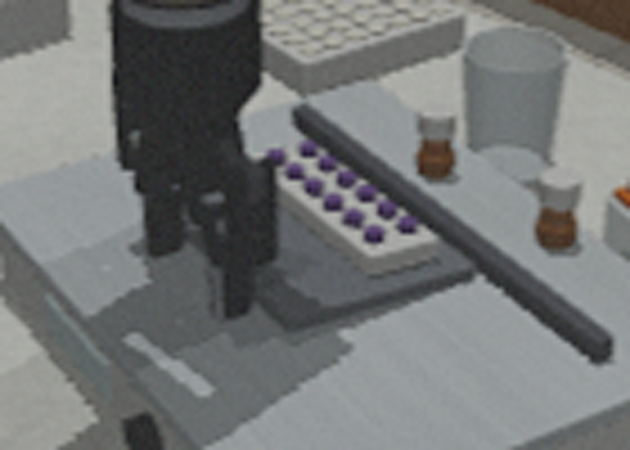

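View pics/top4.png

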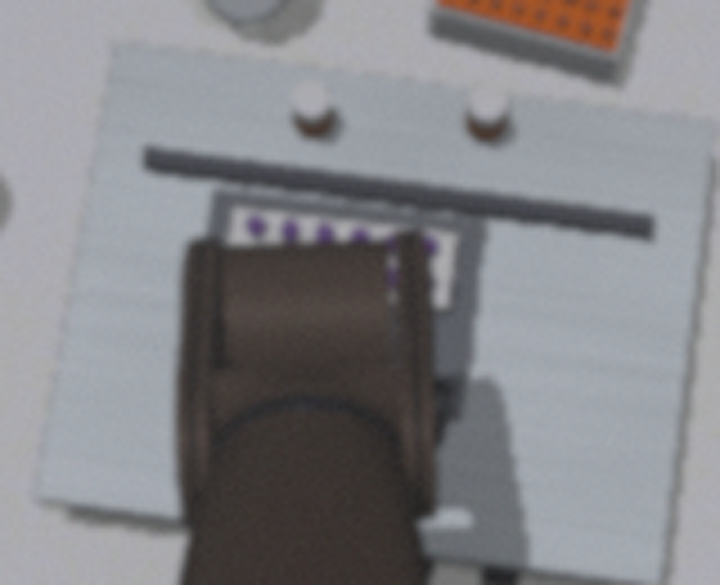

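The tray is nearly square to the rail. In the top picture its far-right corner (482,225) is almost touching, and its far-left corner (218,193) is a few mm short.

Emit:
move_arm --commands '[0, -0.06, 0, 0, 0, -0.06, 0, 0]'

```text
time: 8.4
eef_pos: [0.4947, 0.1065, 0.0673]
tcp_rot: [-0.457, 0.54, 0.457, 0.539]
contact_force: [-1.6, 1.6, -0.3]
opening: 0.819
```

Emit:
move_arm --commands '[0, -0.06, 0, 0, 0, 0, 0, 0]'

```text
time: 8.65
eef_pos: [0.4965, 0.1061, 0.0674]
tcp_rot: [-0.457, 0.539, 0.457, 0.54]
contact_force: [-0.2, 0.0, -0.2]
opening: 0.82
```

Emit:
move_arm --commands '[0, -0.06, 0, 0, 0, 0, 0, 0]'

```text
time: 8.9
eef_pos: [0.4976, 0.106, 0.0673]
tcp_rot: [-0.457, 0.54, 0.457, 0.539]
contact_force: [-0.7, 0.7, -0.8]
opening: 0.822
```

Emit:
move_arm --commands '[0, -0.06, 0, 0, 0, 0, 0, 0]'

```text
time: 9.15
eef_pos: [0.4977, 0.106, 0.067]
tcp_rot: [-0.456, 0.541, 0.458, 0.538]
contact_force: [-6.0, 0.5, 2.2]
opening: 0.818
```

Emit:
move_arm --commands '[0, -0.06, 0, 0, 0, 0, 0, 0]'

```text
time: 9.4
eef_pos: [0.4978, 0.106, 0.0669]
tcp_rot: [-0.455, 0.542, 0.459, 0.537]
contact_force: [-9.6, 1.5, 5.2]
opening: 0.819
```

```bash
python3 snap.py 5
```

```text
t 9.4 tcp [0.4978 0.106  0.0669] F [-9.5633  1.484   5.2191] world tgt [0.4959 0.1067 0.068 ] r 0.5072478487258112
tcp in shaker mm -68.01073696180987 22.56281031184048
tool axes cols
 [[-0.0087 -0.9863  0.1645]
 [ 0.0007  0.1645  0.9864]
 [-1.      0.0087 -0.0007]] 
shift units [-0.0432  0.08    0.0174]
turn units -0.014361671957829003
```

View pics/side5.png

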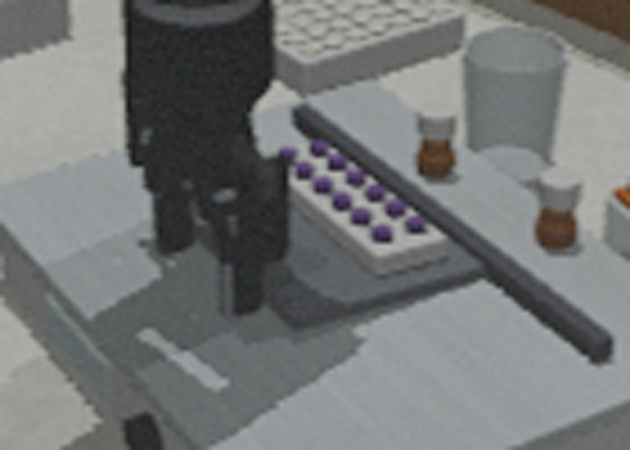

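View pics/top5.png

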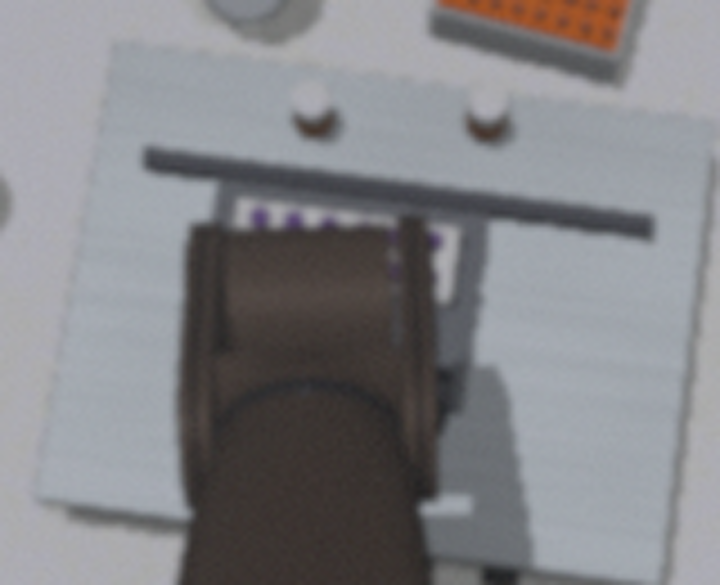

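The contact force has risen to 9.6 N, so the tray is against the rail and square to it. The TCP at -68 mm plus the 9 mm pad offset gives a near edge at -59, exactly as it must be. Now the lateral offset.

```bash
python3 -c "
from g import *
Z=lambda a:np.array([230,110])+(np.array(a)+.5)/4.5-.5
f=lambda p,L:tray([p[0]*0+SP[0]+np.cos(SP[2])*.061-np.sin(SP[2])*p[1],SP[1]+np.sin(SP[2])*.061+np.cos(SP[2])*p[1],SP[2]+p[2],.08],L)
o=[('top',[(.06,.08,.008),(.06,-.08,.008)],Z([(218,184),(488,222)]))]
p,r=fit(f,o,[0,.02,0]);print(p,r)
print(ctrl.get_state()['qpos'])
"
```

```text
[ 0.      0.026  -0.0143] [[-0.095  -1.7538]
 [ 0.3311 -1.3184]]
[ 0.0098  0.155   2.0953  0.001   0.8998 -1.3964]
```

Emit:
move_arm --commands '[0, 0.4, 0, 0, 0, 0.6, 0, 0, -0.8, 0, 0, 0, -1, 0, 0, 0, -1, 0, 0, 0, -1, 0, 0, 0, -0.6, 0, 0, 0]' --jaw 50

```text
time: 10.38
eef_pos: [0.4774, 0.1094, 0.1794]
tcp_rot: [-0.458, 0.538, 0.456, 0.541]
contact_force: [0.7, -0.3, 0.1]
opening: 0.588
```

Emit:
move_arm --commands '[0, 0, 0, 1, 0, 0, 0, 1, 0, 0, 0, 1, 0, 0, 0, 1, 0, 0, 0, 1, 0, 0, 0, 1, 0, 0, 0, 1, 0, 0, 0, 1, 0, 0, 0, 1, 0, 0, 0, 1, 0, 0, 0, 1, 0, 0, 0, 1, 0, 0, 0, 1, 0, 0, 0, 1, 0, 0, 0, 1, 0, 0, 0, 1, 0, 0, 0, 1, 0, 0, 0, 1]'

```text
time: 12.62
eef_pos: [0.4763, 0.1094, 0.1772]
tcp_rot: [0.059, 0.704, -0.059, 0.705]
contact_force: [-0.2, -0.3, 0.9]
opening: 0.584
```

```bash
python3 snap.py 6; python3 -c "
from g import *
go(-.018,.135,.1,90)
print(ctrl.get_state()['qpos'])"
```

```text
t 12.625 tcp [0.4763 0.1094 0.1772] F [-0.16   -0.2653  0.943 ] world tgt [0.4959 0.1067 0.068 ] r 0.5072478487258112
tcp in shaker mm -89.82306742667085 22.484770325498012
tool axes cols
 [[ 0.0007  0.1673  0.9859]
 [-0.0002  0.9859 -0.1673]
 [-1.     -0.      0.0007]] 
shift units [4.3683 0.024  0.7896]
turn units 17.953446881162744
t 12.725 tcp [0.4762 0.1095 0.1772] F [0.866  0.8961 0.3808] world tgt [0.5655 0.2087 0.1   ] r 0.6027748088090603
tcp in shaker mm -89.86515251717401 22.487144143504686
tool axes cols
 [[ 0.0006  0.1643  0.9864]
 [-0.0002  0.9864 -0.1643]
 [-1.     -0.0001  0.0006]] 
shift units [3.0903 4.5038 2.8679]
turn units -0.012277735370116716
[ 0.018  -0.0617  2.0872 -0.0002  1.1155  0.1832]
```

View pics/top6_full.png

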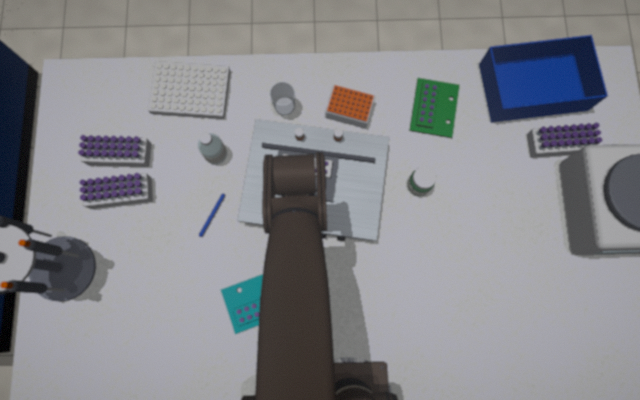

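The arm is above the near-left part of the deck, and the bottle at (212,148) and pen are undisturbed. Next I move left, then forward, then down.

Emit:
move_arm --commands '[0, 0.9, 0.2, 0, 0, 0.9, 0.5, 0, 0, 0.9, 0.6, 0, 0, 0.9, 0.7, 0, 0, 0.9, 0.8, 0, 0, 0, 0, 0]'

```text
time: 13.48
eef_pos: [0.5646, 0.2098, 0.1771]
tcp_rot: [0.057, 0.705, -0.057, 0.705]
contact_force: [-0.4, -0.7, 1.2]
opening: 0.588
```

Emit:
move_arm --commands '[0.8, 0, 0, 0, 0.8, 0, 0, 0, 0.8, 0, 0, 0, 0.7, 0, 0, 0, 0, 0, 0, 0]'

```text
time: 14.1
eef_pos: [0.562, 0.2086, 0.0973]
tcp_rot: [0.058, 0.706, -0.059, 0.703]
contact_force: [0.9, -0.6, -0.7]
opening: 0.585
```

```bash
python3 snap.py 7; python3 -c "
from g import *
go(-.018,.135,.067,90)"
```

```text
t 14.1 tcp [0.562  0.2086 0.0973] F [ 0.9359 -0.63   -0.7185] world tgt [0.4959 0.1067 0.068 ] r 0.5072478487258112
tcp in shaker mm -21.43770274085435 134.29894510274192
tool axes cols
 [[-0.0045  0.1644  0.9864]
 [-0.0009  0.9864 -0.1644]
 [-1.     -0.0016 -0.0043]] 
shift units [ 1.1865 -4.4524 -1.9321]
turn units 17.986268575282025
t 14.2 tcp [0.5637 0.209  0.0998] F [ 0.7614 -0.2253  0.2615] world tgt [0.5655 0.2087 0.067 ] r 0.6027748088090603
tcp in shaker mm -19.77055132158691 135.0018629166959
tool axes cols
 [[ 0.0001  0.1643  0.9864]
 [ 0.      0.9864 -0.1643]
 [-1.      0.      0.0001]] 
shift units [ 1.3132 -0.      0.0706]
turn units -0.012561190472308682
```

View pics/side7.png

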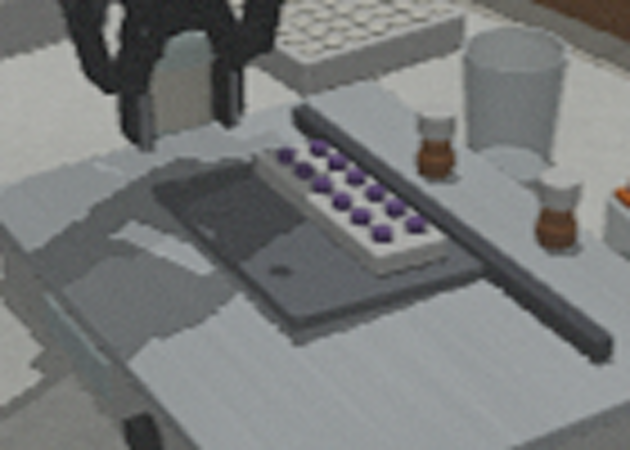

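View pics/top7.png

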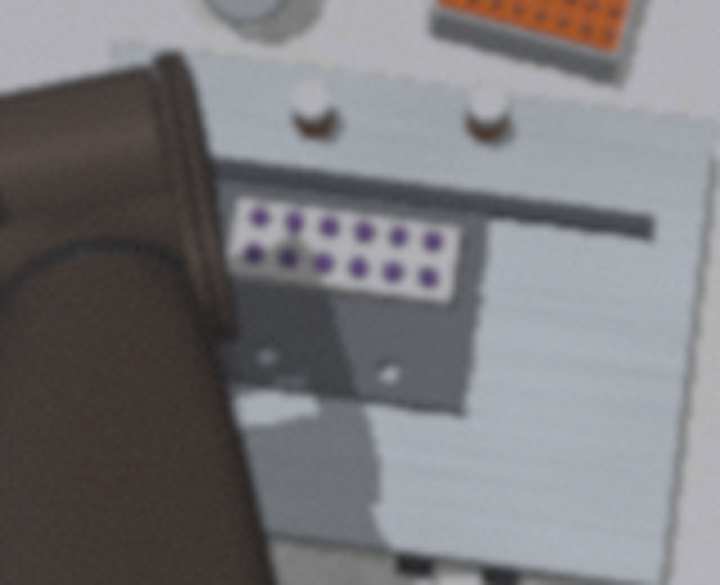

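The tray is square against the rail and still riding on the pins. The holes are at (267,357) and (389,374) in the top zoom, and the fingers stand clear of its left edge. I'll lower carefully.

Emit:
move_arm --commands '[0.5, 0, 0, 0, 0.5, 0, 0, 0, 0.1, 0, 0, 0, 0, 0, 0, 0]'

```text
time: 14.7
eef_pos: [0.5635, 0.209, 0.072]
tcp_rot: [0.058, 0.705, -0.058, 0.705]
contact_force: [0.5, 0.1, 0.6]
opening: 0.588
```

Emit:
move_arm --commands '[0.05, 0, 0, 0, 0, 0, 0, 0]'

```text
time: 14.95
eef_pos: [0.5637, 0.2091, 0.0712]
tcp_rot: [0.058, 0.705, -0.058, 0.705]
contact_force: [0.3, -0.1, 0.1]
opening: 0.588
```

```bash
python3 snap.py 8 | grep shaker; python3 -c "
from g import *
c=ctrl.get_state()['eef_pos']
for z in (.06,.065,.07):
  for dx in (-.025,.025): 
    for dy in(-.01,.01): print(z,dx,dy,(proj('side',shp(SP,[(-.02+dx,.135+dy,z)]))-[250,150])*4.5)
"
```

```text
tcp in shaker mm -19.846555730734494 135.03961614925188
0.06 -0.025 -0.01 [[155.0538 188.2006]]
0.06 -0.025 0.01 [[139.7283 173.8464]]
0.06 0.025 -0.01 [[228.8602 166.1857]]
0.06 0.025 0.01 [[212.8436 152.4213]]
0.065 -0.025 -0.01 [[154.6481 180.877 ]]
0.065 -0.025 0.01 [[139.2896 166.5882]]
0.065 0.025 -0.01 [[228.6478 158.9577]]
0.065 0.025 0.01 [[212.5945 145.2577]]
0.07 -0.025 -0.01 [[154.2404 173.5157]]
0.07 -0.025 0.01 [[138.8488 159.2933]]
0.07 0.025 -0.01 [[228.4343 151.6935]]
0.07 0.025 0.01 [[212.3442 138.0587]]
```

View pics/side8.png

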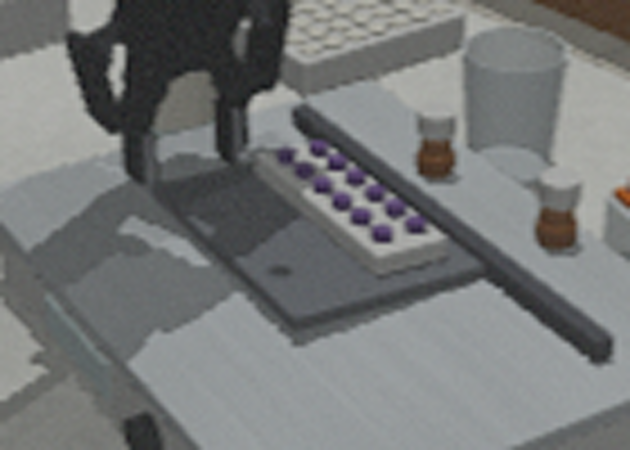

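Both tips are just above the deck, at (150,182) and (235,163), which puts them at z ≈ 0.063–0.064. I'll push right now.

Emit:
move_arm --commands '[0, -0.2, 0, 0, 0, -0.2, 0, 0, 0, -0.2, 0, 0, 0, -0.1, 0, 0, 0, -0.1, 0, 0, 0, -0.1, 0, 0, 0, -0.1, 0, 0]'

```text
time: 15.92
eef_pos: [0.5594, 0.1845, 0.0711]
tcp_rot: [0.058, 0.705, -0.058, 0.705]
contact_force: [0.1, 3.3, -0.6]
opening: 0.584
```

Emit:
move_arm --commands '[0, -0.1, 0, 0, 0, -0.1, 0, 0, 0, -0.1, 0, 0]'

```text
time: 16.3
eef_pos: [0.5582, 0.1769, 0.0711]
tcp_rot: [0.058, 0.705, -0.058, 0.705]
contact_force: [0.7, 2.7, 0.6]
opening: 0.585
```

```bash
python3 snap.py 9 | grep shaker
```

```text
tcp in shaker mm -20.021210607328353 102.360335968769
```

View pics/side9.png

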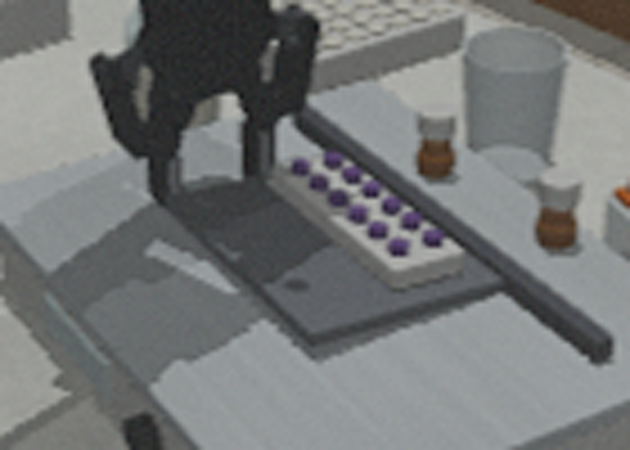

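View pics/top9.png

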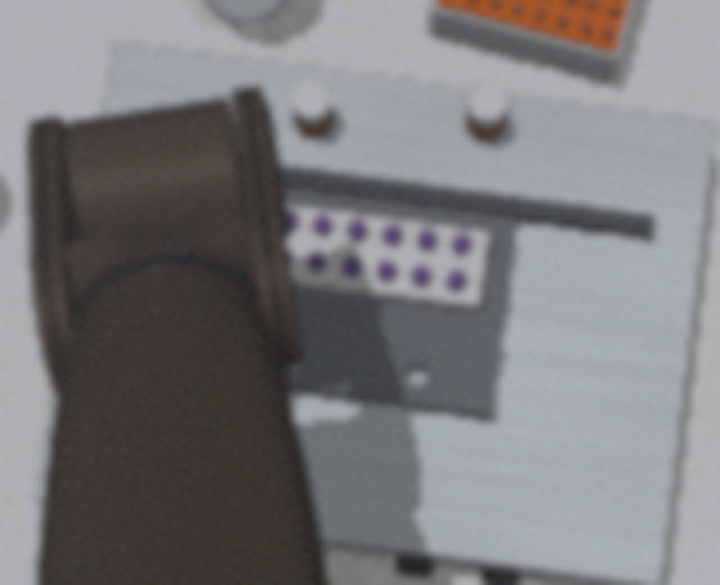

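The tray is sliding right along the rail: the right hole moved from (389,374) to (418,378), roughly 16 mm, so about 10–13 mm remain. I'll continue more slowly.

Emit:
move_arm --commands '[0, -0.05, 0, 0, 0, -0.05, 0, 0, 0, -0.05, 0, 0, 0, -0.05, 0, 0]'

```text
time: 16.9
eef_pos: [0.5574, 0.1717, 0.0711]
tcp_rot: [0.058, 0.705, -0.058, 0.705]
contact_force: [-0.6, 0.5, 0.3]
opening: 0.587
```

Emit:
move_arm --commands '[0, -0.04, 0, 0, 0, -0.04, 0, 0, 0, -0.04, 0, 0]'

```text
time: 17.27
eef_pos: [0.5569, 0.169, 0.0711]
tcp_rot: [0.058, 0.705, -0.058, 0.705]
contact_force: [-0.5, 2.0, -1.4]
opening: 0.584
```

```bash
python3 snap.py 10 | grep shaker
```

```text
tcp in shaker mm -19.932315214107412 94.40657806475225
```

View pics/side10.png

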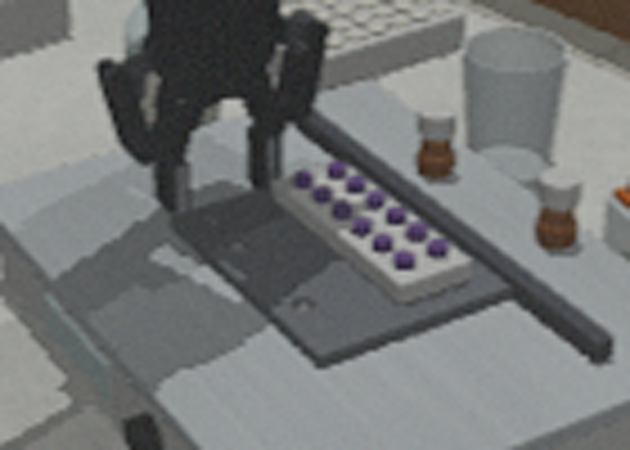

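The tray appears to have dropped. The shadow gap under its near edge is gone and the pin shows in the hole at (302,303). I'll back off and check.

Emit:
move_arm --commands '[0, 0.2, 0, 0, 0, 0.4, 0, 0, 0, 0.4, 0, 0, -0.6, 0, 0, 0, -1, 0, 0, 0, -1, 0, 0, 0, -1, 0, 0, 0, -1, 0, 0, 0, 0, 1, 0, 0, 0, 1, 0, 0, 0, 1, -0.5, 0, 0, 1, -0.5, 0, 0, 0, 0, 0]'

```text
time: 19.0
eef_pos: [0.5523, 0.298, 0.1872]
tcp_rot: [0.057, 0.704, -0.057, 0.705]
contact_force: [0.8, -0.9, -0.3]
opening: 0.582
```

```bash
python3 snap.py 11 | grep shaker
```

```text
tcp in shaker mm -45.58870705867901 220.91778732740391
```

View pics/side11.png

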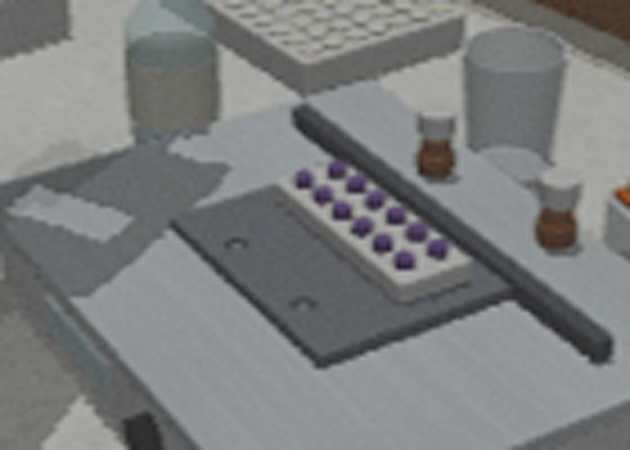

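View pics/top11.png

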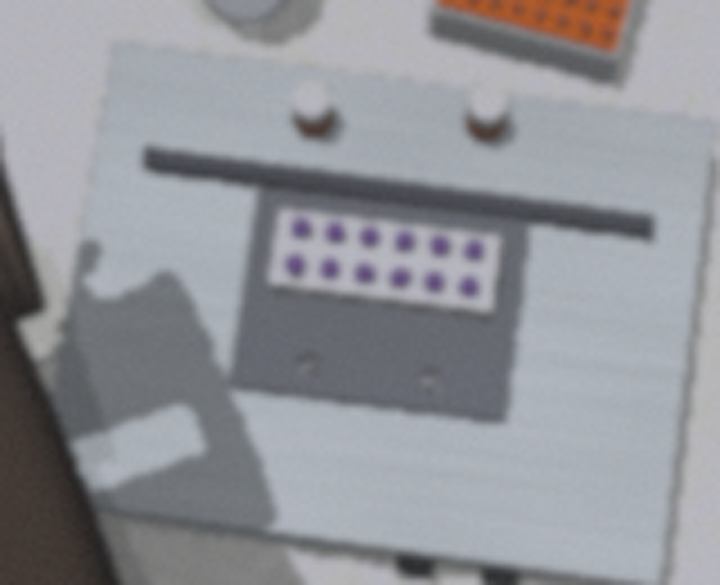

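The pins now show in both holes, at (308,366) and (430,379) in the top view, and there is no gap under the near edge. A fit for the final pose follows.

```bash
python3 -c "
from g import *
Zt=lambda a:np.array([230,110])+(np.array(a)+.5)/4.5-.5
Zs=lambda a:np.array([250,150])+(np.array(a)+.5)/4.5-.5
tt=[(.06,.08,.008),(.06,-.08,.008),(-.06,-.08,.008),(-.06,.08,.008),(-.042,.035,.008),(-.042,-.035,.008)]
o1=Zt([(262,188),(527,226),(505,417),(234,385),(308,366),(430,379)])
o2=Zs([(516,288),(320,360),(175,219),(237,243),(303,304)])
tp,r=fit(tray,[('top',tt,o1),('side',tt[1:],o2)],[.6,.07,-.16,.0]);print(tp,abs(r).max(),'rel yaw',tp[2]-SP[2])
c,s=np.cos(SP[2]),np.sin(SP[2])
for L in [(-.042,.035,0),(-.042,-.035,0)]:
  P=tray(tp,[L])[0];d=P[:2]-SP[:2];print(1e3*(d@[c,s]),1e3*(d@[-s,c]),P[2])
a=cv2.imread('pics/top0.png').astype(int);b=cv2.imread('pics/top11_full.png').astype(int)
cv2.imwrite('pics/cmp.png',np.vstack([a[60:250,180:460],b[60:250,180:460]]).astype(np.uint8))
s=ctrl.get_state();print(s['contact_force'],s['time'])
"
```

```text
[ 0.6218  0.0639 -0.1577  0.0009] 1.416904159414429 rel yaw 0.006308490190087862
-40.977872417015085 35.64553412206189 0.060089904354794166
-40.53628103272821 -34.353072985860805 0.060089904354794166
[-0.1732  0.6024 -0.4427] 19.1
```

View pics/cmp.png

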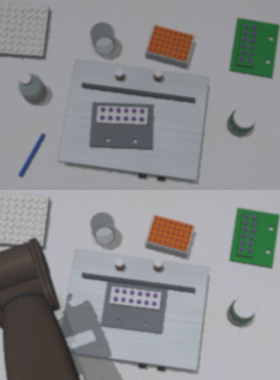

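```bash
python3 -c "
from plant import ctrl
print(ctrl.sign_off())"
```

```text
the job is handed in; nothing more can be done
None
```

The tray is seated: both holes are over their pins and it lies flat on the deck. I handed the job in at about 19 s of the 45 s.

**What I did:** I pushed the near edge of the base plate with two open fingertips until the tray lay square against the rear rail, where contact force rose to about 10 N. Then I turned the gripper 90° and pushed the plate's left edge along the rail at about 3 N until the tray dropped over the pins. After that I backed off and raised the arm clear.

**Last checks:**

| Check | Measured (both cameras) | Limit |
|---|---|---|
| Hole positions against pins | about 1.2 mm (left), 1.6 mm (right) | 3.5 mm |
| Plate underside at the holes | about 0.1 mm above the deck | 2 mm |
| Tilt | about 0.001 rad | 0.02 rad |
| Contact force on the tool | noise only, under 1 N | touching nothing |

- **Accuracy:** the fit's worst image error was 1.4 pixels and the calibration is only good to about 2 mm. The pins visible in both holes are the stronger evidence.
- **Bystanders:** the vials and jar look unmoved in the before-and-after pictures. The arm hid the bottle and pen in the last top view. The bottle shows standing in the last side view. I did not check the pen again at the end; it was last seen in place before the sideways push.

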